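Put the packing bench's small things back in their trays

TASK

Sort the four loose things in front of the three grey trays: put each into the tray that already holds one of its kind, the two small brass check weights with the silver weight, the dropper bottle with the jar, and the red pen with the white pen. Set each down on the tray's floor without dropping it, the weights and the bottle standing upright and the pen lying flat. Leave the things that are already in the trays where they are.

Things in the scene. Friction and masses are not known exactly. Their poses are not given: they have to be found in the camera images.
- weight_0_mid (a point): larger of the two small brass-coloured check weights standing loose on the table: a round body 38 mm in diameter and 35 mm high, with a knob 24 mm in diameter above it, 50 mm high in all, about 0.2 kg. The point is on its axis, half-way up (25 mm above its base). z up.
- weight_1_mid (a point): smaller of the two brass-coloured check weights standing loose on the table: a round body 29 mm in diameter and 27 mm high, with a knob 18 mm in diameter above it, 38 mm high in all, about 0.1 kg. The point is on its axis, half-way up (19 mm above its base). z up.
- ink_bottle_mid (a point): brown dropper bottle standing loose on the table: round body 33 mm in diameter up to about 65 mm, narrower black cap and rubber bulb above it, 102 mm high in all, about 0.07 kg. The point is on its axis, half-way up (51 mm above its base). z up.
- pen_b_mid (a point): red pen lying loose on the table, 145 mm long (its y axis), 12 mm wide over its clip (barrel about 9 mm) and 9 mm thick. The point is at its middle, 4.5 mm above its underside. z up.
- weight_2_mid (a point): larger silver-coloured steel check weight, already standing in the weights' tray near the tray's +y end: 47 mm in diameter, 60 mm high. The point is on its axis, half-way up (30 mm above its base). Not to be moved.
- probe_jar_mid (a point): small clear spice jar with a black cap and green label, already standing in the bottles' tray near the tray's +y end: 40 mm in diameter, 105 mm high. The point is on its axis, half-way up. Not to be moved.
- pen_a_mid (a point): white pen, already lying in the pens' tray along the far (+x) long wall, parallel to it: 145 mm long (its y axis), 11 mm wide, 9 mm thick. The point is at its middle. Not to be moved.
- tray_weights: fixed shallow open grey tray, one of three alike: outside 128 mm (its x) by 168 mm (its y), 16 mm high, walls and floor 4 mm thick (inside 120 x 160 mm, floor 4 mm above the table, walls 12 mm above that floor; the rim bead adds 3 mm). Origin: centre of the underside, on the table; its x axis points away from the robot give or take 0.15 rad, z up. This one is the weights' tray: it holds the silver check weight near its +y end; the rest of it is free.
- tray_bottles: fixed shallow open grey tray, one of three alike: outside 128 mm (its x) by 168 mm (its y), 16 mm high, walls and floor 4 mm thick (inside 120 x 160 mm, floor 4 mm above the table, walls 12 mm above that floor; the rim bead adds 3 mm). Origin: centre of the underside, on the table; its x axis points away from the robot give or take 0.15 rad, z up. This one is the bottles' tray: it holds the spice jar near its +y end; the rest of it is free.
- tray_pens: fixed shallow open grey tray, one of three alike: outside 128 mm (its x) by 168 mm (its y), 16 mm high, walls and floor 4 mm thick (inside 120 x 160 mm, floor 4 mm above the table, walls 12 mm above that floor; the rim bead adds 3 mm). Origin: centre of the underside, on the table; its x axis points away from the robot give or take 0.15 rad, z up. This one is the pens' tray: it holds the white pen along its far (+x) wall; the rest of it is free.
There are look-alikes about, which are no part of the job. Leave any blue, orange or purple look-alike of the part that bears ink_bottle_mid alone.

How it is judged:
By the outcome, as a careful person would: the job done as asked, in the order asked, and still so for the second after the job is handed in, with the robot touching nothing.
It also fails if it takes over 147 s, if anything falls off the work surface, if the arm or the gripper's body presses on something with over 40 N, if the wrist force passes 120 N, or if a joint passes its speed limit or range.

ROBOT

A 6-joint arm with a two-finger parallel gripper is mounted at the origin on a cart in front of the work surface, level with it; the furniture and walls round the work are solid. World frame = base frame: x ahead of the robot, y to its left, z up, the work surface at z = 0. Lengths are in mm, angles in degrees, forces in N, time in s.
With the tool pointing down it reaches from about 350 to 850 mm from the base axis. Payload 8.1 kg.
Tool frame: the origin (TCP) lies at the very end of the fingers, on their centre line; the grasp point (between the pads) lies 19 mm behind it; z points along the fingers, y is the line along which they close (so a half turn about z gives the same grasp; the last joint's range is limited). The gripper opens to 85 mm and grips with 20 to 120 N. Pads are 22 mm wide; open, the fingers measure 114 mm over their backs; the gripper's body (76 mm by 85 mm) begins 54 mm behind the grasp point. The pads swing forward as they close: fully open they stand 13 mm farther back than shut.
Start: joints at [71.654, 7.471, 85.268, -0, 87.261, -4.893], TCP at [139.567, 583.546, 231.292] pointing down, gripper open.
Joint ranges: [-169.43, 169.43], [-51.17, 129.36], [1.28, 143.12], [-76.62, 256.62], [0, 156.53], [-152.29, 152.29]. Speed limits (degrees/s): [136.94, 136.94, 159.86, 180, 180, 180].

INTERFACE

Orientations are given as [roll, pitch, yaw] about the fixed x, y, z axes, in that order (R = Rz(yaw) Ry(pitch) Rx(roll)).
In Python, from bench import sense, eyes, job, models gives the robot as it stands. The module is installed in compiled form; this text tells all that it offers.
- The arm moves only by the tool apply_moves, never from a script. Its argument "rows" is a list of rows, each a list of 6 numbers: the shift along the tool's x, y, z in mm, then the turn, a rotation vector about the tool's x, y, z in rad. In form: [[dx, dy, dz, rx, ry, rz], ...]. A call has exactly 5 rows; each row shifts and turns the commanded pose from where the row before left it, along the tool's axes as they then stand; what a row does not reach is not made up. A row lasts 1/8 s, in which the tool goes at most 62.5 mm and 10.7 degrees, less where a joint would pass 70% of its speed; a pose out of reach is approached as far as the arm can. A call is refused whole if a number of a shift passes 62.5 or a number of a turn 0.188, either way. A call with a gripper value outside its range is refused whole. "fingers" is the finger opening in mm, from 0 to 85.4, set as the call begins (left out, the last holds). The fingers move at their own pace and stop on an object; "grip_force" is the grip in N (left out, the last holds). Time passes only in rows, so rows that do not move let the fingers close, or fill a call up. It gives the time, the measured TCP pose, the force, the opening and the grip force at its end, in the units of the state.
- sense(): the state, without advancing time (a new reading comes with each control period).
- eyes.snapshot(name): name is "side" or "top"; returns (picture, depth): 420x560x3 uint8, red, green, blue; 420x560 float32, mm along the optical axis (not along the pixel's ray), 0 where there is no reading.
- eyes.get_calibration(name): a dict with "intrinsics" (3x3 intrinsics, pixels), "R" (3x3) and "t" (3): a world point X has camera coordinates R X + t. Camera axes: x right, y down, z forward; pixel columns grow to the right and rows downward; lengths in mm; the calibration is good to about 2 mm. A picture is of the moment at which its call begins. get_calibration takes no time and is no camera call.
- job.hand_in(): hands the job in; it is judged then, once.
Trained networks look in the newest picture that a camera, given by its name, has taken for a name from the list of things; names that differ only in an ending like _2 or _b are one class to them, and where a whole thing is asked for, a point or a joint stands for the part that bears it (a point fixed in the world has none). Each returns a list of dicts, best first, with "confidence" (0 to 1); they miss things now and then, are a little off and sometimes report something else, mostly with a low value. They report only what shows in the picture. A call takes as long as a camera call. They do not tell look-alikes from the thing itself.
- models.boxes_of(name, camera): "xyz" ([x, y, z] in mm, in world coordinates, good to about 4 mm: the middle of the surface that is visible of it).
- models.cut_out(name, camera): "pixels" (420x560 bool, what is visible of it).
- models.place_of(name, camera): "xyz" ([x, y, z] in mm, in world coordinates, good to about 4 mm: a listed point, or the origin of a listed thing).
The state is a dict: "time": time; "joint_pos": joint angles; "qd": joint speeds; "joint_efforts": joint torques, N m; "tool_pos": TCP position; "tcp_rot": TCP orientation; "ft_force": force on the tool from outside, world axes, zero at the start; "wrist_torque": the same for the moment, N m; "finger_gap": finger opening in mm; "grip_force": force on a finger pad.
Only numpy, scipy, OpenCV 4.12 (cv2) and the standard library are available. Lean on these libraries where they do the work, as an engineer would, in place of code of your own. Each camera call takes 0.05 s, during which the arm holds its last target. There are 200 camera calls.

## Working session

There is one attempt and no reset: what is moved stays moved. The work goes in short steps, Python scripts to look and compute and a tool call to move; the robot and the scene stay as the last step left them, time stands still between calls to the robot, and variables do not carry over. Pictures are saved under pics/ and viewed, at most 14 in all, crops included, and the job is handed in when it is done.

Besides the shell and the picture viewer there is one more tool, called after "Emit:" as a command line: name --pt "numbers of a row" for each row, then --argument value for the rest. apply_moves: Moves the arm, as the interface text tells. Its arguments: {"type":"object","properties":{"rows":{"type":"array"},"fingers":{"type":"number"},"grip_force":{"type":"number"}},"required":["rows"]}

```bash
mkdir -p pics
python3 - <<'E'
from bench import sense, eyes, job, models
import cv2
for c in ("top","side"):
    p,d=eyes.snapshot(c); cv2.imwrite(f"pics/{c}0.png",p[:,:,::-1])
    k=eyes.get_calibration(c); print(c,k["intrinsics"].round(1).tolist(),k["R"].round(3).tolist(),k["t"].round(1).tolist())
    for n in ["weight_0_mid","ink_bottle_mid","pen_b_mid","probe_jar_mid","tray_weights"]:
        print(c,n,[(r["xyz"] if isinstance(r["xyz"],list) else r["xyz"].round(0).tolist(),round(r["confidence"],2)) for r in models.place_of(n,c)])
print(sense())
E
```

```text
top [[524.1, 0.0, 277.4], [0.0, 524.1, 215.2], [0.0, 0.0, 1.0]] [[-0.0, -1.0, 0.02], [-0.999, -0.001, -0.052], [0.052, -0.02, -0.998]] [-34.9, 504.0, 1308.3]
top weight_0_mid [([621.3, -206.0, 33.6], 0.66), ([431.5, -105.5, 29.4], 0.62), ([606.7, 302.8, 56.1], 0.45)]
top ink_bottle_mid [([346.1, -276.8, 51.6], 0.65), ([345.5, -192.4, 53.2], 0.65), ([340.3, -355.2, 49.3], 0.62), ([418.2, -290.5, 53.9], 0.44)]
top pen_b_mid [([440.0, 77.9, 2.6], 0.71)]
top probe_jar_mid [([604.8, 301.2, 55.9], 0.83)]
top tray_weights [([620.1, -256.9, 3.9], 0.64), ([441.1, 74.7, 6.8], 0.64)]
side [[528.3, 0.0, 280.6], [0.0, 528.3, 216.2], [0.0, 0.0, 1.0]] [[0.952, -0.305, 0.024], [-0.117, -0.433, -0.894], [0.283, 0.848, -0.448]] [-481.3, 115.1, 1464.8]
side weight_0_mid [([435.1, -103.5, 23.3], 0.66)]
side ink_bottle_mid [([418.8, -288.2, 51.7], 0.83), ([346.1, -277.5, 52.4], 0.69), ([344.0, -359.6, 51.2], 0.64)]
side pen_b_mid [([440.5, 73.3, 6.0], 0.51)]
side probe_jar_mid [([604.1, 305.3, 59.5], 0.54), ([433.1, -105.2, 20.2], 0.31)]
side tray_weights [([622.4, -257.3, -1.7], 0.64), ([374.2, 275.6, 16.4], 0.57)]
{'time': 0.6, 'joint_pos': array([ 7.16543582e+01,  7.47137142e+00,  8.52671897e+01, -5.94517273e-04,
        8.72612670e+01, -4.89366863e+00]), 'qd': array([ 0.06706475,  0.14433939, -0.03065113, -0.05451966, -0.00594779,
        0.03441611]), 'joint_efforts': array([ 2.79310620e-05, -5.68947315e+01, -5.00597441e+01, -3.43775791e-04,
        1.42429675e-03,  2.19937954e-05]), 'tool_pos': array([139.56896225, 583.55003301, 231.29593725]), 'tcp_rot': array([1.79999879e+02, 6.06342051e-04, 1.66548055e+02]), 'ft_force': array([0.58810975, 0.47908834, 0.17149928]), 'wrist_torque': array([ 0.00741396, -0.02507373,  0.01753647]), 'grip_force': 0.0, 'finger_gap': 85.29072410076881}
```

View pics/top0.png

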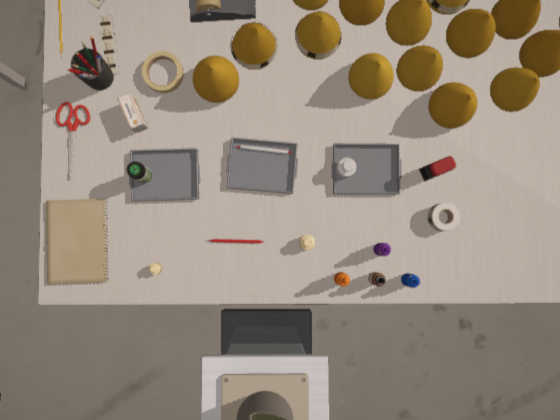

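View pics/side0.png

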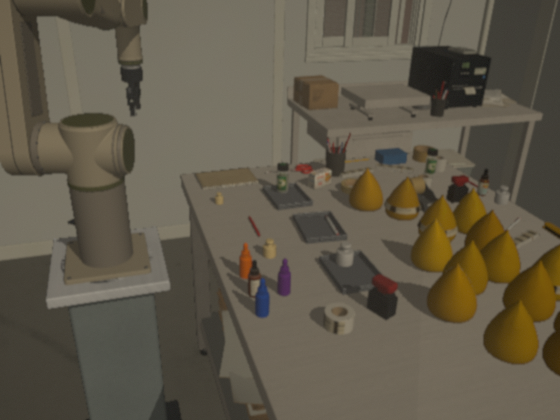

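The top view shows the brown bottle at px (378,279) between orange (342,279), blue (411,281) and purple (382,249). The brass weights are at (307,242), larger, and (155,268), smaller. The red pen is at (236,241). The trays are weights (366,170), bottles (165,176) and pens (262,166). Next I measure precisely.

```bash
cat > h.py <<'E'
import numpy as np, cv2
from bench import sense, eyes, job, models
def cloud(c,save=None):
    p,d=eyes.snapshot(c); k=eyes.get_calibration(c)
    if save: cv2.imwrite(save,p[:,:,::-1])
    v,u=np.mgrid[:420,:560]; K=k["intrinsics"]
    C=np.stack([(u-K[0,2])/K[0,0]*d,(v-K[1,2])/K[1,1]*d,d],-1)
    W=(C-k["t"])@k["R"]; W[d<=0]=np.nan
    return p,W
def near(W,xy,r,z0,z1):
    return (np.hypot(W[...,0]-xy[0],W[...,1]-xy[1])<r)&(W[...,2]>z0)&(W[...,2]<z1)
def mid(P): # middle of extent
    a,b=np.percentile(P,[3,97],axis=0); return ((a+b)/2).round(1),(b-a).round(1)
E
python3 - <<'E'
from h import *
objs={"w0":((433,-105),30,12,60),"w1":((370,290),60,10,60),"silver":((621,-206),35,30,80),"jar":((604,303),40,50,120),"bottle":((346,-277),30,12,120),"bot_top":((346,-277),30,70,120),"pen":((440,75),85,4.5,20)}
for c in("top","side"):
    p,W=cloud(c)
    print(c,"table z",np.nanmedian(W[...,2][near(W,(480,150),50,-20,20)]).round(1), W[...,2][near(W,(480,150),50,-20,20)].std().round(1))
    for n,(xy,r,a,b) in objs.items():
        m=near(W,xy,r,a,b); 
        if m.sum()<5: print(n,"few");continue
        P=W[m]; q,e=mid(P); print(n,m.sum(),q,e,"mean",P.mean(0).round(1),"ztop",np.percentile(P[:,2],95).round(1),"rgb",p[m].mean(0).round())
    hsv=cv2.cvtColor(p,cv2.COLOR_RGB2HSV)
    red=near(W,(440,75),100,-10,25)&((hsv[...,0]<8)|(hsv[...,0]>172))&(hsv[...,1]>120)
    P=W[red]; print("red",mid(P),P.mean(0).round(1),cv2.minAreaRect(P[:,:2].astype(np.float32)))
    for n,xy in {"tw":(620,-257),"tp":(612,10),"tb":(605,245)}.items():
        for lo,hi in((8,24),):
            m=near(W,xy,125,lo,hi)
            n_,l,s,ce=cv2.connectedComponentsWithStats(cv2.dilate(m.astype(np.uint8),np.ones((3,3))))
            i=1+np.argmax(s[1:,4]); P=W[m&(l==i)]; print(n,m.sum(),len(P),cv2.minAreaRect(P[:,:2].astype(np.float32)))
for c in("top","side"):
  for n in("tray_weights","tray_bottles","tray_pens","weight_1_mid","pen_a_mid"):
    print(c,n,[(np.round(r["xyz"]).tolist(),round(r["confidence"],2)) for r in models.place_of(n,c)])
E
```

```text
top table z 1.0 2.9
w0 190 [ 435.2 -106.9   39.6] [32.2 33.2 28.7] mean [ 436.  -106.5   39.8] ztop 53.3 rgb [195. 174. 137.]
w1 119 [369.9 270.   28.5] [24.7 26.6 27.6] mean [370.6 268.5  29.4] ztop 41.5 rgb [201. 180. 141.]
silver 288 [ 622.2 -205.    52.4] [40.2 41.  31.8] mean [ 620.9 -203.6   51.5] ztop 67.5 rgb [172. 164. 159.]
jar 334 [603.2 299.   84.5] [35.3 35.9 57.3] mean [602.9 296.4  99.5] ztop 112.7 rgb [62. 76. 56.]
bottle 197 [ 346.2 -276.9   60.9] [29.6 27.4 83.4] mean [ 347.1 -274.    63.6] ztop 99.2 rgb [83. 68. 58.]
bot_top 76 [ 345.4 -278.    87.3] [19.3 17.5 32.9] mean [ 346.1 -277.1   84.7] ztop 103.2 rgb [61. 53. 47.]
pen 485 [441.   72.8   8.8] [140.  137.4   8.4] mean [440.2  70.1   7.1] ztop 12.2 rgb [178. 138. 129.]
red (array([440.1,  69.5,   9.3]), array([  7.4, 115.6,  10.4])) [439.5  67.2   9.4] ((439.4682922363281, 69.76318359375), (131.21133422851562, 6.878233909606934), 88.5947494506836)
tw 1015 990 ((621.3233032226562, -264.1064453125), (139.03732299804688, 186.97215270996094), 2.9608755111694336)
tp 1043 1030 ((631.1749877929688, 7.541030883789062
[... 1418 characters left out ...]
98779297), 2.0759902000427246)
top tray_weights [([621.0, -260.0, -4.0], 0.77)]
top tray_bottles [([605.0, 254.0, -2.0], 0.75), ([621.0, -258.0, 2.0], 0.72), ([607.0, 304.0, 56.0], 0.53), ([440.0, 78.0, 2.0], 0.43)]
top tray_pens [([630.0, 10.0, -3.0], 0.66)]
top weight_1_mid [([439.0, 77.0, 4.0], 0.72), ([372.0, 272.0, 17.0], 0.53)]
top pen_a_mid [([672.0, 5.0, 10.0], 0.58), ([444.0, 77.0, 0.0], 0.54)]
side tray_weights [([623.0, -258.0, 2.0], 0.66)]
side tray_bottles [([612.0, 252.0, 2.0], 0.6), ([371.0, 272.0, 15.0], 0.24)]
side tray_pens [([632.0, 8.0, -1.0], 0.87)]
side weight_1_mid [([373.0, 275.0, 18.0], 0.48)]
side pen_a_mid [([676.0, 8.0, 14.0], 0.46), ([437.0, -104.0, 19.0], 0.28)]
```

```bash
cat >> h.py <<'E'
def ray(c,uv,z):
    k=eyes.get_calibration(c); uv=np.atleast_2d(uv).astype(float)
    d=np.c_[uv,np.ones(len(uv))]@np.linalg.inv(k["intrinsics"]).T@k["R"]; o=-k["R"].T@k["t"]
    return (o+d*((z-o[2])/d[:,2])[:,None])[:,:2]
E
python3 - <<'E'
from h import *
p,W=cloud("top")
hsv=cv2.cvtColor(p,cv2.COLOR_RGB2HSV).astype(int)
m=((hsv[...,0]<10)|(hsv[...,0]>168))&(hsv[...,1]>80); m[:225]=0;m[260:]=0;m[:,:195]=0;m[:,280:]=0
v,u=np.nonzero(m); X=ray("top",np.c_[u,v],5); r=cv2.minAreaRect(X.astype(np.float32)); print("pen",u.min(),u.max(),r); print(X[u==u.min()],X[u==u.max()], np.polyfit(X[:,1],X[:,0],1))
for n,(u0,v0) in {"w":(366,170),"p":(262,166),"b":(165,176)}.items():
    g=np.zeros((420,560),np.uint8); w=slice(v0-45,v0+45),slice(u0-45,u0+45)
    g[w]=(hsv[w][...,2]<130)
    g=cv2.morphologyEx(g,cv2.MORPH_OPEN,np.ones((3,3)))
    cs,_=cv2.findContours(g,cv2.RETR_EXTERNAL,cv2.CHAIN_APPROX_NONE); c=max(cs,key=cv2.contourArea)
    for z in(0,19): print(n,z,cv2.minAreaRect(ray("top",c[:,0],z).astype(np.float32)))
m=models.cut_out("pen_b_mid","top")[:3]
for q in m:
    v,u=np.nonzero(q["pixels"]); X=ray("top",np.c_[u,v],5); print(q["confidence"],u.min(),u.max(),cv2.minAreaRect(X.astype(np.float32)))
i=cv2.resize(p[120:300,120:420],None,fx=2.6,fy=2.6,interpolation=cv2.INTER_CUBIC); cv2.imwrite("pics/c1.png",i[:,:,::-1])
E
```

```text
pen 209 262 ((439.6615905761719, 71.0588150024414), (133.8939208984375, 9.229696273803711), 88.3584976196289)
[[441.50174807 137.98052686]] [[438.97524538   4.18010114]
 [436.44835504   4.17645272]] [2.34030721e-02 4.38038899e+02]
w 0 ((623.7415771484375, -262.35321044921875), (129.30331420898438, 180.29351806640625), 0.20796926319599152)
w 19 ((621.0582885742188, -258.7391357421875), (127.46047973632812, 177.72390747070312), 0.20805631577968597)
p 0 ((631.4448852539062, 7.61572265625), (176.41314697265625, 131.6338653564453), 85.1146240234375)
p 19 ((628.6519165039062, 7.382087707519531), (173.89883422851562, 129.75779724121094), 85.11466979980469)
b 0 ((607.2205200195312, 259.3382568359375), (131.4177703857422, 181.51084899902344), 1.7225768566131592)
b 19 ((604.772705078125, 255.51698303222656), (129.54478454589844, 178.9238739013672), 1.7226073741912842)
0.64 209 262 ((438.9823913574219, 71.0784912109375), (133.8046112060547, 10.106679916381836), 89.99394989013672)
```

View pics/c1.png

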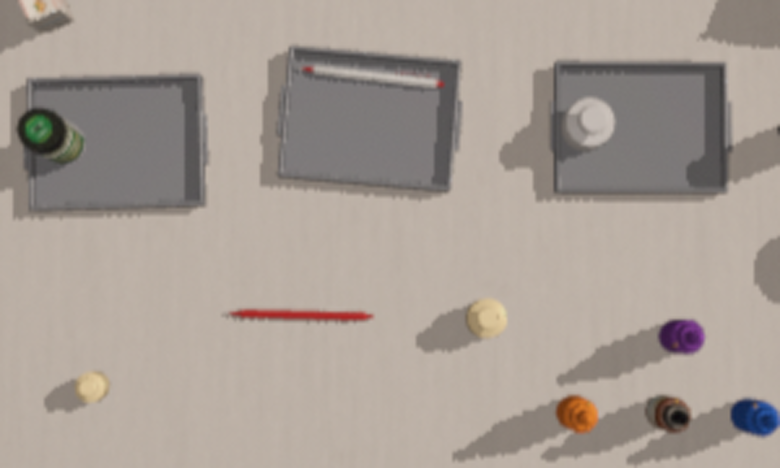

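The pen spans y of about 3 to 145 (centre ≈ (440,75), heading 88.7°), and the pens tray is turned −4.9°. All points agree with the given sizes. I start with the smaller weight.

Emit:
apply_moves --pt "0 0 0 0 0 -0.1174" --pt "0 0 0 0 0 -0.1174" --pt "-28.9 -39.2 16.4 0 0 0" --pt "-28.9 -39.2 16.4 0 0 0" --pt "-28.9 -39.2 16.4 0 0 0" --fingers 60 --grip_force 30

```text
time: 1.92
tool_pos: [226.9, 464.8, 181.7]
tcp_rot: [180.0, 0.0, -180.0]
ft_force: [1.1, 0.7, -0.4]
finger_gap: 60.0
grip_force: 0.0
```

Emit:
apply_moves --pt "-28.9 -39.2 16.4 0 0 0" --pt "-28.9 -39.2 16.4 0 0 0" --pt "-28.9 -39.2 16.4 0 0 0" --pt "-28.9 -39.2 16.4 0 0 0" --pt "-28.9 -39.2 16.4 0 0 0"

```text
time: 2.55
tool_pos: [371.7, 268.7, 99.9]
tcp_rot: [180.0, 0.0, -180.0]
ft_force: [1.1, 0.1, 0.0]
finger_gap: 60.2
grip_force: 0.0
```

Emit:
apply_moves --pt "0 0 0 0 0 0" --pt "0 0 0 0 0 0" --pt "0 0 0 0 0 0" --pt "0 0 0 0 0 0" --pt "0 0 0 0 0 0"

```text
time: 3.18
tool_pos: [370.5, 270.6, 100.3]
tcp_rot: [180.0, 0.0, -179.9]
ft_force: [0.1, -0.1, 0.4]
finger_gap: 60.2
grip_force: 0.0
```

Emit:
apply_moves --pt "0 0 30 0 0 0" --pt "0 0 30 0 0 0" --pt "0 0 20 0 0 0" --pt "0 0 12 0 0 0" --pt "0 0 4 0 0 0"

```text
time: 3.8
tool_pos: [370.4, 269.9, 3.6]
tcp_rot: [-180.0, -0.0, -180.0]
ft_force: [0.8, -0.5, -0.0]
finger_gap: 60.0
grip_force: 0.0
```

Emit:
apply_moves --pt "0 0 0 0 0 0" --pt "0 0 0 0 0 0" --pt "0 0 0 0 0 0" --pt "0 0 0 0 0 0" --pt "0 0 0 0 0 0" --fingers 15

```text
time: 4.42
tool_pos: [371.6, 270.5, 5.2]
tcp_rot: [179.9, 0.1, 180.0]
ft_force: [-1.3, 0.2, 6.6]
finger_gap: 27.4
grip_force: 29.8
```

Emit:
apply_moves --pt "0 0 0 0 0 0" --pt "0 0 0 0 0 0" --pt "0 0 0 0 0 0" --pt "0 0 -4 0 0 0" --pt "0 0 -16 0 0 0"

```text
time: 5.05
tool_pos: [369.7, 269.3, 23.7]
tcp_rot: [-179.9, -0.1, -180.0]
ft_force: [0.2, 0.2, -0.7]
finger_gap: 27.2
grip_force: 29.7
```

Emit:
apply_moves --pt "0 0 -30 0 0 0" --pt "0 0 -40 0 0 0" --pt "0 0 -30 0 0 0" --pt "0 0 0 0 0 0" --pt "0 0 0 0 0 0"

```text
time: 5.68
tool_pos: [370.5, 269.8, 123.9]
tcp_rot: [-180.0, -0.0, -180.0]
ft_force: [-0.1, -0.7, -1.5]
finger_gap: 27.0
grip_force: 29.7
```

Run:
```python
from h import *
p,W=cloud("side")
print(sense()["tool_pos"],sense()["tcp_rot"])
k=eyes.get_calibration("side"); q=k["intrinsics"]@(k["R"]@sense()["tool_pos"]+k["t"]); q=(q[:2]/q[2]).astype(int); print(q)
i=cv2.resize(p[q[1]-45:q[1]+35,q[0]-50:q[0]+50],None,fx=6,fy=6,interpolation=cv2.INTER_CUBIC); cv2.imwrite("pics/g1.png",i[:,:,::-1])
```

```text
[370.03357831 269.50746855 123.15164602] [-1.79951105e+02 -8.17696026e-02  1.79999420e+02]
[217 169]
```

View pics/g1.png

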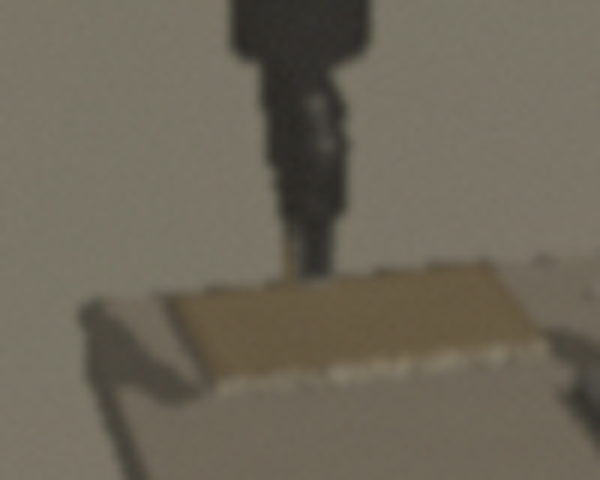

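Emit:
apply_moves --pt "-22.2 -55.6 0 0 0 0" --pt "-22.2 -55.6 0 0 0 0" --pt "-22.2 -55.6 0 0 0 0" --pt "-22.2 -55.6 0 0 0 0" --pt "-22.2 -55.6 0 0 0 0"

```text
time: 6.35
tool_pos: [481.2, -9.9, 122.7]
tcp_rot: [180.0, -0.1, 180.0]
ft_force: [0.4, 0.5, -0.6]
finger_gap: 27.2
grip_force: 29.8
```

Emit:
apply_moves --pt "-22.2 -55.6 0 0 0 0" --pt "-22.2 -55.6 0 0 0 0" --pt "-22.2 -55.6 0 0 0 0" --pt "-22.2 -55.6 0 0 0 0" --pt "-22.2 -55.6 0 0 0 0"

```text
time: 6.98
tool_pos: [592.2, -287.4, 121.9]
tcp_rot: [179.9, -0.2, 180.0]
ft_force: [0.6, 0.7, -0.7]
finger_gap: 27.1
grip_force: 29.8
```

Emit:
apply_moves --pt "0 0 0 0 0 0" --pt "0 0 0 0 0 0" --pt "0 0 30 0 0 0" --pt "0 0 35 0 0 0" --pt "0 0 20 0 0 0"

```text
time: 7.6
tool_pos: [591.3, -283.7, 36.8]
tcp_rot: [179.9, -0.2, -179.9]
ft_force: [1.0, 0.4, -1.1]
finger_gap: 27.0
grip_force: 29.9
```

Emit:
apply_moves --pt "0 0 12 0 0 0" --pt "0 0 8 0 0 0" --pt "0 0 5 0 0 0" --pt "0 0 2 0 0 0" --pt "0 0 0 0 0 0"

```text
time: 8.22
tool_pos: [593.1, -286.3, 12.6]
tcp_rot: [-180.0, 0.0, 180.0]
ft_force: [0.1, 0.1, -0.7]
finger_gap: 27.0
grip_force: 29.9
```

Emit:
apply_moves --pt "0 0 1 0 0 0" --pt "0 0 1 0 0 0" --pt "0 0 0 0 0 0" --pt "0 0 0 0 0 0" --pt "0 0 0 0 0 0"

```text
time: 8.85
tool_pos: [592.8, -286.1, 10.1]
tcp_rot: [-180.0, 0.0, 180.0]
ft_force: [0.0, 0.7, -0.8]
finger_gap: 27.1
grip_force: 29.9
```

Emit:
apply_moves --pt "0 0 1 0 0 0" --pt "0 0 0 0 0 0" --pt "0 0 0 0 0 0" --pt "0 0 0 0 0 0" --pt "0 0 0 0 0 0"

```text
time: 9.48
tool_pos: [592.9, -286.1, 9.3]
tcp_rot: [-180.0, 0.0, 180.0]
ft_force: [-0.5, 0.8, 1.8]
finger_gap: 27.1
grip_force: 30.1
```

Emit:
apply_moves --pt "0 0 0.5 0 0 0" --pt "0 0 0 0 0 0" --pt "0 0 0 0 0 0" --pt "0 0 0 0 0 0" --pt "0 0 0 0 0 0"

```text
time: 10.1
tool_pos: [592.9, -286.2, 9.3]
tcp_rot: [-180.0, 0.0, -180.0]
ft_force: [-2.4, 0.4, 6.1]
finger_gap: 27.0
grip_force: 30.5
```

Emit:
apply_moves --pt "0 0 0 0 0 0" --pt "0 0 0 0 0 0" --pt "0 0 0 0 0 0" --pt "0 0 -2 0 0 0" --pt "0 0 -6 0 0 0" --fingers 48

```text
time: 10.72
tool_pos: [592.5, -285.9, 16.4]
tcp_rot: [180.0, -0.0, -180.0]
ft_force: [-0.2, 1.0, -0.2]
finger_gap: 48.0
grip_force: 0.0
```

Emit:
apply_moves --pt "0 0 -12 0 0 0" --pt "0 0 -25 0 0 0" --pt "0 0 -35 0 0 0" --pt "0 0 -35 0 0 0" --pt "0 0 0 0 0 0"

```text
time: 11.35
tool_pos: [595.5, -287.6, 129.5]
tcp_rot: [-179.8, 0.4, -180.0]
ft_force: [0.6, -0.9, 0.4]
finger_gap: 48.0
grip_force: 0.0
```

Run:
```python
from h import *
p,W=cloud("side")
m=near(W,(593,-286),30,18,60); print(m.sum(),mid(W[m]),W[m].mean(0).round(1))
m=near(W,(435,-107),30,12,60); print(m.sum(),mid(W[m]))
i=cv2.resize(p[180:320,230:420],None,fx=4,fy=4,interpolation=cv2.INTER_CUBIC); cv2.imwrite("pics/g2.png",i[:,:,::-1]); print(sense()["tool_pos"])
```

```text
101 (array([ 590.8, -289.9,   30.4]), array([23. , 24.4, 23.2])) [ 590.5 -291.8   29.2]
174 (array([ 434.4, -113.1,   31.9]), array([31.1, 27.8, 36.6]))
[ 594.27942003 -286.9270316   126.86348475]
```

View pics/g2.png

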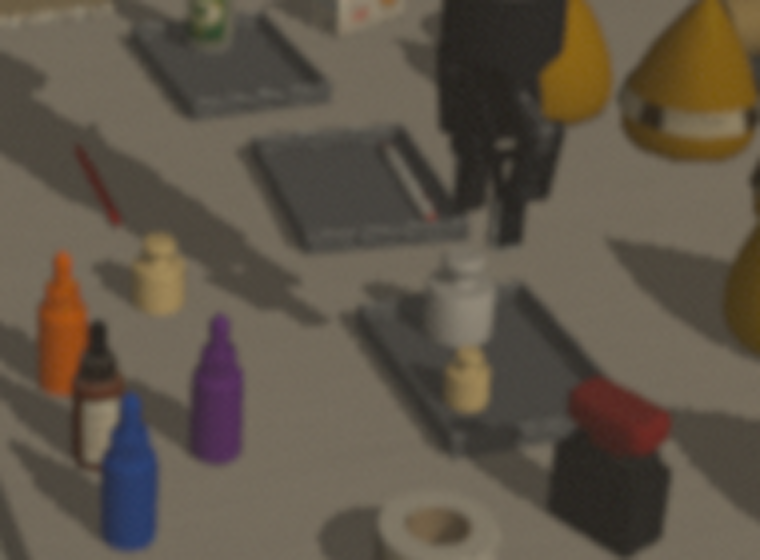

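Emit:
apply_moves --pt "39.4 44.9 0 0 0 0" --pt "39.4 44.9 0 0 0 0" --pt "39.5 44.9 0 0 0 0" --pt "39.5 44.9 0 0 0 0" --pt "0 0 0 0 0 0" --fingers 65

```text
time: 12.02
tool_pos: [430.7, -103.2, 121.0]
tcp_rot: [179.9, -0.3, -179.9]
ft_force: [0.3, -0.0, 0.8]
finger_gap: 65.0
grip_force: 0.0
```

Emit:
apply_moves --pt "0 0 0 0 0 0" --pt "0 0 30 0 0 0" --pt "0 0 40 0 0 0" --pt "0 0 32 0 0 0" --pt "0 0 15.6 0 0 0"

```text
time: 12.65
tool_pos: [434.6, -107.0, 4.1]
tcp_rot: [180.0, -0.1, 179.9]
ft_force: [0.1, 0.3, 0.5]
finger_gap: 64.8
grip_force: 0.0
```

Emit:
apply_moves --pt "0 0 0 0 0 0" --pt "0 0 0 0 0 0" --pt "0 0 0 0 0 0" --pt "0 0 0 0 0 0" --pt "0 0 0 0 0 0" --fingers 25 --grip_force 35

```text
time: 13.28
tool_pos: [435.7, -106.7, 6.8]
tcp_rot: [-180.0, 0.1, -180.0]
ft_force: [0.8, -0.3, 3.3]
finger_gap: 35.9
grip_force: 35.5
```

Emit:
apply_moves --pt "0 0 0 0 0 0" --pt "0 0 0 0 0 0" --pt "0 0 0 0 0 0" --pt "0 0 -4 0 0 0" --pt "0 0 -16 0 0 0"

```text
time: 13.9
tool_pos: [433.5, -105.9, 25.4]
tcp_rot: [179.9, -0.2, -180.0]
ft_force: [0.1, 0.0, -1.2]
finger_gap: 36.6
grip_force: 35.3
```

Emit:
apply_moves --pt "0 0 -30 0 0 0" --pt "0 0 -40 0 0 0" --pt "0 0 -30 0 0 0" --pt "0 0 0 0 0 0" --pt "0 0 0 0 0 0"

```text
time: 14.52
tool_pos: [434.5, -106.3, 125.4]
tcp_rot: [180.0, -0.0, -180.0]
ft_force: [0.8, 0.3, -2.1]
finger_gap: 36.3
grip_force: 35.4
```

Emit:
apply_moves --pt "-42.8 -35.9 0 0 0 0" --pt "-42.8 -35.9 0 0 0 0" --pt "-42.8 -35.9 0 0 0 0" --pt "-42.8 -35.9 0 0 0 0" --pt "-42.8 -35.9 0 0 0 0"

```text
time: 15.15
tool_pos: [649.0, -286.5, 122.9]
tcp_rot: [179.9, -0.2, 180.0]
ft_force: [-0.1, -1.0, -1.5]
finger_gap: 36.1
grip_force: 35.4
```

Emit:
apply_moves --pt "0 0 0 0 0 0" --pt "0 0 0 0 0 0" --pt "0 0 30 0 0 0" --pt "0 0 35 0 0 0" --pt "0 0 20 0 0 0"

```text
time: 15.78
tool_pos: [647.1, -284.3, 39.1]
tcp_rot: [179.9, -0.1, -180.0]
ft_force: [-0.0, -0.0, -1.3]
finger_gap: 36.3
grip_force: 35.4
```

Emit:
apply_moves --pt "0 0 12 0 0 0" --pt "0 0 8 0 0 0" --pt "0 0 5 0 0 0" --pt "0 0 2.5 0 0 0" --pt "0 0 0 0 0 0"

```text
time: 16.4
tool_pos: [649.2, -286.1, 13.9]
tcp_rot: [-180.0, 0.0, 180.0]
ft_force: [-0.3, -0.2, -1.5]
finger_gap: 36.4
grip_force: 35.5
```

Emit:
apply_moves --pt "0 0 1 0 0 0" --pt "0 0 1 0 0 0" --pt "0 0 0 0 0 0" --pt "0 0 0 0 0 0" --pt "0 0 0 0 0 0"

```text
time: 17.02
tool_pos: [649.0, -286.0, 11.6]
tcp_rot: [-180.0, 0.0, 180.0]
ft_force: [-0.9, -0.8, -1.6]
finger_gap: 35.9
grip_force: 35.5
```

Emit:
apply_moves --pt "0 0 1 0 0 0" --pt "0 0 0 0 0 0" --pt "0 0 0 0 0 0" --pt "0 0 0 0 0 0" --pt "0 0 0 0 0 0"

```text
time: 17.65
tool_pos: [649.2, -286.0, 10.9]
tcp_rot: [-180.0, 0.0, -180.0]
ft_force: [-0.9, 1.4, 4.1]
finger_gap: 36.1
grip_force: 36.0
```

Emit:
apply_moves --pt "0 0 0 0 0 0" --pt "0 0 0 0 0 0" --pt "0 0 0 0 0 0" --pt "0 0 -2 0 0 0" --pt "0 0 -6 0 0 0" --fingers 56

```text
time: 18.27
tool_pos: [648.7, -285.8, 18.3]
tcp_rot: [180.0, -0.0, 180.0]
ft_force: [-0.1, 0.8, -0.1]
finger_gap: 56.2
grip_force: 0.0
```

Emit:
apply_moves --pt "0 0 -12 0 0 0" --pt "0 0 -30 0 0 0" --pt "0 0 -40 0 0 0" --pt "0 0 -35 0 0 0" --pt "0 0 -10 0 0 0"

```text
time: 18.9
tool_pos: [650.9, -287.0, 150.4]
tcp_rot: [-179.8, 0.3, -180.0]
ft_force: [0.2, 0.1, 0.1]
finger_gap: 55.6
grip_force: 0.0
```

Emit:
apply_moves --pt "60.6 1.6 0 0 0 0" --pt "60.6 1.6 0 0 0 0" --pt "60.6 1.6 0 0 0 0" --pt "60.6 1.6 0 0 0 0" --pt "60.6 1.6 0 0 0 0"

```text
time: 19.52
tool_pos: [343.8, -277.3, 144.6]
tcp_rot: [180.0, -0.0, -180.0]
ft_force: [-0.3, -0.3, 0.1]
finger_gap: 55.8
grip_force: 0.0
```

Emit:
apply_moves --pt "0 0 0 0 0 0" --pt "0 0 0 0 0 0" --pt "0 0 0 0 0 0" --pt "0 0 0 0 0 0" --pt "0 0 0 0 0 0"

```text
time: 20.15
tool_pos: [346.5, -277.9, 145.4]
tcp_rot: [180.0, -0.0, -180.0]
ft_force: [0.1, -0.6, -0.4]
finger_gap: 55.5
grip_force: 0.0
```

Run:
```python
from h import *
p,W=cloud("side")
for n,xy in {"w1":(593,-286),"w0":(649,-286),"silver":(621,-206)}.items():
    m=near(W,xy,30,18,80); print(n,m.sum(),mid(W[m]))
for z in (65,0): pass
m=near(W,(346,-278),30,70,100); print("bottle",mid(W[m]) if m.sum() else 0)
cv2.imwrite("pics/g3.png",cv2.resize(p[190:340,210:400],None,fx=4,fy=4,interpolation=cv2.INTER_CUBIC)[:,:,::-1]); print(sense()["tool_pos"],sense()["joint_pos"].round(1))
```

```text
w1 103 (array([ 590.7, -292.6,   30.8]), array([23.9, 21.8, 23.8]))
w0 197 (array([ 647.5, -292.1,   36.5]), array([32.6, 30.4, 34.1]))
silver 285 (array([ 620.7, -210.4,   41.7]), array([40.9, 37.3, 44.9]))
bottle (array([ 345.4, -281.9,   85.3]), array([18.3, 16.5, 27. ]))
[ 346.35320977 -277.88445766  145.37971261] [ -45.4  -14.2  115.1   -0.    79.1 -135.4]
```

View pics/g3.png

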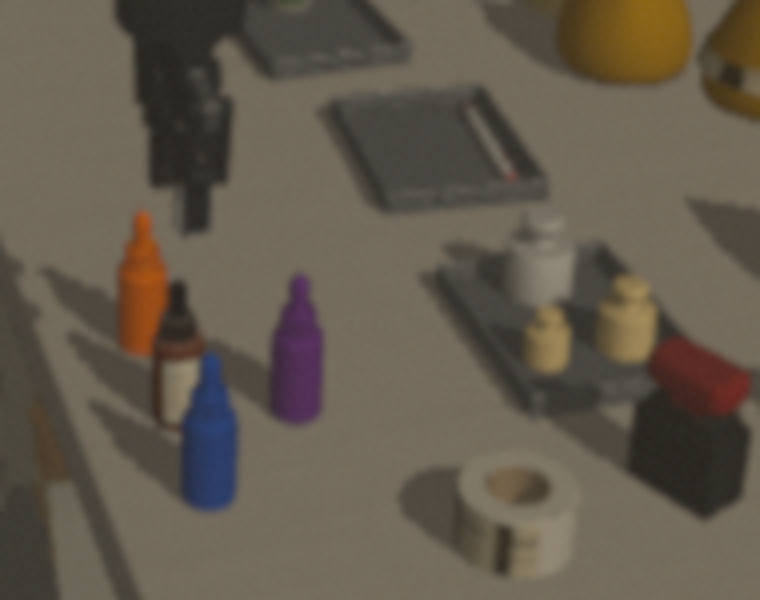

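Emit:
apply_moves --pt "0 0 25 0 0 0" --pt "0 0 30 0 0 0" --pt "0 0 30 0 0 0" --pt "0 0 20 0 0 0" --pt "0 0 7.5 0 0 0"

```text
time: 20.82
tool_pos: [345.3, -277.1, 31.6]
tcp_rot: [179.9, -0.1, -180.0]
ft_force: [0.0, 0.1, 0.4]
finger_gap: 55.9
grip_force: 0.0
```

Emit:
apply_moves --pt "0 0 0 0 0 0" --pt "0 0 0 0 0 0" --pt "0 0 0 0 0 0" --pt "0 0 0 0 0 0" --pt "0 0 0 0 0 0" --fingers 22 --grip_force 25

```text
time: 21.45
tool_pos: [346.3, -278.3, 33.6]
tcp_rot: [-180.0, 0.0, -180.0]
ft_force: [-0.1, 0.2, 2.5]
finger_gap: 31.4
grip_force: 25.1
```

Emit:
apply_moves --pt "0 0 0 0 0 0" --pt "0 0 0 0 0 0" --pt "0 0 0 0 0 0" --pt "0 0 -4 0 0 0" --pt "0 0 -16 0 0 0"

```text
time: 22.08
tool_pos: [344.9, -276.9, 52.4]
tcp_rot: [179.9, -0.1, -180.0]
ft_force: [0.0, 0.1, -1.0]
finger_gap: 31.7
grip_force: 24.9
```

Emit:
apply_moves --pt "0 0 -30 0 0 0" --pt "0 0 -40 0 0 0" --pt "0 0 -40 0 0 0" --pt "0 0 -20 0 0 0" --pt "0 0 0 0 0 0"

```text
time: 22.7
tool_pos: [346.9, -278.9, 185.7]
tcp_rot: [-179.8, 0.2, -180.0]
ft_force: [0.4, 0.0, -0.7]
finger_gap: 31.5
grip_force: 24.9
```

Emit:
apply_moves --pt "-26 49.1 0 0 0 0" --pt "-26 49.1 0 0 0 0" --pt "-26 49.1 0 0 0 0" --pt "-26 49.1 0 0 0 0" --pt "-26 49.1 0 0 0 0"

```text
time: 23.32
tool_pos: [475.7, -30.6, 181.7]
tcp_rot: [180.0, -0.1, -180.0]
ft_force: [1.4, -0.7, -0.8]
finger_gap: 31.7
grip_force: 25.0
```

Emit:
apply_moves --pt "-26 49.1 0 0 0 0" --pt "-26 49.1 0 0 0 0" --pt "-26 49.1 0 0 0 0" --pt "-26 49.1 0 0 0 0" --pt "-26 49.1 0 0 0 0"

```text
time: 23.95
tool_pos: [605.7, 214.5, 181.2]
tcp_rot: [-180.0, -0.1, -180.0]
ft_force: [1.0, -0.3, 0.2]
finger_gap: 31.7
grip_force: 25.0
```

Emit:
apply_moves --pt "0 0 0 0 0 0" --pt "0 0 0 0 0 0" --pt "0 0 30 0 0 0" --pt "0 0 40 0 0 0" --pt "0 0 35 0 0 0"

```text
time: 24.58
tool_pos: [605.3, 211.2, 76.9]
tcp_rot: [-180.0, -0.0, 179.9]
ft_force: [0.2, 0.4, -1.0]
finger_gap: 31.2
grip_force: 25.1
```

Emit:
apply_moves --pt "0 0 20 0 0 0" --pt "0 0 10 0 0 0" --pt "0 0 5 0 0 0" --pt "0 0 2 0 0 0" --pt "0 0 0 0 0 0"

```text
time: 25.2
tool_pos: [606.6, 213.3, 42.0]
tcp_rot: [180.0, 0.1, -180.0]
ft_force: [-0.3, -0.1, -1.6]
finger_gap: 31.5
grip_force: 25.1
```

Emit:
apply_moves --pt "0 0 1 0 0 0" --pt "0 0 1 0 0 0" --pt "0 0 0 0 0 0" --pt "0 0 0 0 0 0" --pt "0 0 0 0 0 0"

```text
time: 25.82
tool_pos: [606.0, 213.1, 39.0]
tcp_rot: [180.0, -0.0, 180.0]
ft_force: [0.4, -0.6, -0.8]
finger_gap: 31.1
grip_force: 25.1
```

Emit:
apply_moves --pt "0 0 1 0 0 0" --pt "0 0 0 0 0 0" --pt "0 0 0 0 0 0" --pt "0 0 0 0 0 0" --pt "0 0 0 0 0 0"

```text
time: 26.45
tool_pos: [606.0, 213.0, 38.0]
tcp_rot: [180.0, 0.0, -180.0]
ft_force: [-0.2, -0.5, -0.4]
finger_gap: 31.7
grip_force: 25.1
```

Emit:
apply_moves --pt "0 0 0.7 0 0 0" --pt "0 0 0 0 0 0" --pt "0 0 0 0 0 0" --pt "0 0 0 0 0 0" --pt "0 0 0 0 0 0"

```text
time: 27.08
tool_pos: [606.2, 213.1, 37.6]
tcp_rot: [180.0, 0.0, -180.0]
ft_force: [-0.6, -0.1, 4.0]
finger_gap: 31.5
grip_force: 25.5
```

Emit:
apply_moves --pt "0 0 0.7 0 0 0" --pt "0 0 0 0 0 0" --pt "0 0 0 0 0 0" --pt "0 0 0 0 0 0" --pt "0 0 0 0 0 0"

```text
time: 27.7
tool_pos: [606.4, 213.2, 37.6]
tcp_rot: [180.0, 0.0, -180.0]
ft_force: [-3.1, -1.3, 9.6]
finger_gap: 31.8
grip_force: 25.8
```

Emit:
apply_moves --pt "0 0 -0.5 0 0 0" --pt "0 0 0 0 0 0" --pt "0 0 0 0 0 0" --pt "0 0 0 0 0 0" --pt "0 0 -3 0 0 0" --fingers 52

```text
time: 28.32
tool_pos: [605.6, 213.0, 39.7]
tcp_rot: [-180.0, -0.0, 180.0]
ft_force: [0.6, 0.2, -0.4]
finger_gap: 51.8
grip_force: 0.0
```

Emit:
apply_moves --pt "0 0 -15 0 0 0" --pt "0 0 -30 0 0 0" --pt "0 0 -40 0 0 0" --pt "0 0 -40 0 0 0" --pt "0 0 -25 0 0 0"

```text
time: 28.95
tool_pos: [607.1, 213.4, 194.5]
tcp_rot: [179.9, 0.3, -180.0]
ft_force: [0.1, 0.7, -0.1]
finger_gap: 52.3
grip_force: 0.0
```

Run:
```python
from h import *
p,W=cloud("side")
m=near(W,(606,213),30,15,120); print(m.sum(),mid(W[m]))
cv2.imwrite("pics/g4.png",cv2.resize(p[150:250,230:370],None,fx=5,fy=5,interpolation=cv2.INTER_CUBIC)[:,:,::-1]); print(sense()["tool_pos"],sense()["joint_pos"].round(1))
```

```text
199 (array([603.2, 205.1,  57.7]), array([26.9, 26.8, 79.1]))
[608.4907502  213.74016395 198.0696108 ] [ 14.8  14.8  80.5   0.   84.2 -75.2]
```

View pics/g4.png

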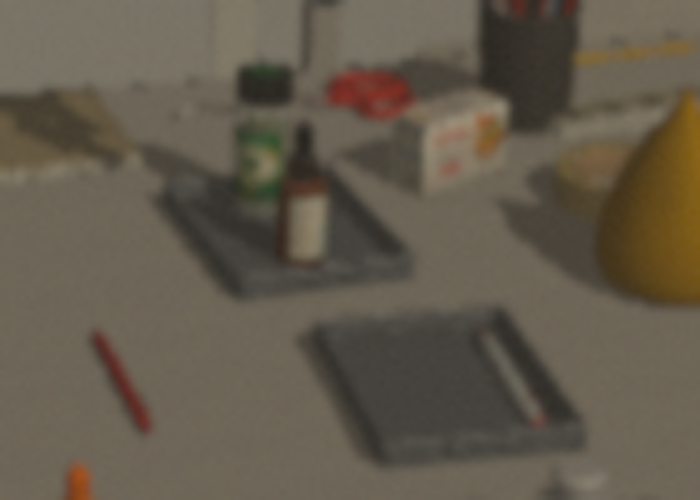

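Emit:
apply_moves --pt "41.5 -34.5 0 0 0 0" --pt "41.5 -34.5 0 0 0 0" --pt "41.5 -34.5 0 0 0 0" --pt "41.5 -34.5 0 0 0 0" --pt "0 0 40 0 0 0" --fingers 40

```text
time: 29.62
tool_pos: [441.7, 73.6, 154.8]
tcp_rot: [180.0, 0.6, 179.9]
ft_force: [1.3, 0.4, -0.6]
finger_gap: 40.2
grip_force: 0.0
```

Emit:
apply_moves --pt "0 0 0 0 0 0.177" --pt "0 0 0 0 0 0.177" --pt "0 0 0 0 0 0.177" --pt "0 0 0 0 0 0.177" --pt "0 0 0 0 0 0.177"

```text
time: 30.25
tool_pos: [440.1, 75.1, 150.8]
tcp_rot: [179.9, 0.0, 129.0]
ft_force: [-0.6, -0.4, -0.2]
finger_gap: 39.9
grip_force: 0.0
```

Emit:
apply_moves --pt "0 0 0 0 0 0.177" --pt "0 0 0 0 0 0.177" --pt "0 0 0 0 0 0.177" --pt "0 0 0 0 0 0.177" --pt "0 0 0 0 0 0"

```text
time: 30.88
tool_pos: [440.2, 75.0, 150.7]
tcp_rot: [179.9, -0.0, 88.8]
ft_force: [-0.1, 0.3, -0.0]
finger_gap: 40.0
grip_force: 0.0
```

Emit:
apply_moves --pt "0 0 30 0 0 0" --pt "0 0 40 0 0 0" --pt "0 0 30 0 0 0" --pt "0 0 0 0 0 0" --pt "0 0 0 0 0 0"

```text
time: 31.5
tool_pos: [440.9, 75.1, 51.5]
tcp_rot: [179.9, -0.0, 88.8]
ft_force: [-0.5, 0.2, 0.6]
finger_gap: 39.9
grip_force: 0.0
```

Run:
```python
from h import *
p,W=cloud("top"); s=sense(); print(s["tool_pos"],s["tcp_rot"],s["joint_pos"].round(1))
hsv=cv2.cvtColor(p,cv2.COLOR_RGB2HSV).astype(int)
m=((hsv[...,0]<10)|(hsv[...,0]>168))&(hsv[...,1]>80); m[:225]=0;m[260:]=0;m[:,:195]=0;m[:,280:]=0
u=np.nonzero(m)[1]; print("red px",u.min() if len(u) else None,u.max() if len(u) else None)
cv2.imwrite("pics/t5.png",cv2.resize(p[120:270,190:350],None,fx=4,fy=4,interpolation=cv2.INTER_CUBIC)[:,:,::-1])
```

```text
[441.35713922  75.12771376  51.93960617] [ 1.79844791e+02 -1.04475905e-02  8.88120975e+01] [  3.1  -6.9 119.3  -0.   67.5   4.3]
red px 259 262
```

View pics/t5.png

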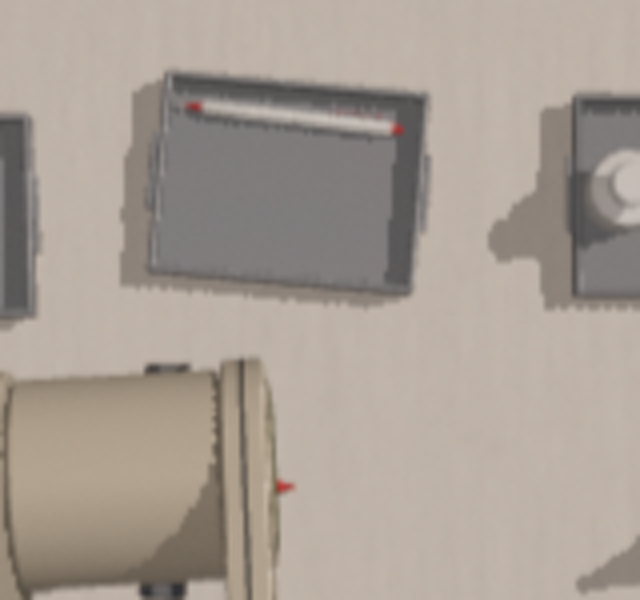

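Emit:
apply_moves --pt "0 0 20 0 0 0" --pt "0 0 15 0 0 0" --pt "0 0 9 0 0 0" --pt "0 0 4.6 0 0 0" --pt "0 0 0 0 0 0"

```text
time: 32.17
tool_pos: [439.9, 75.0, 1.4]
tcp_rot: [-180.0, 0.0, 88.7]
ft_force: [-0.6, 1.0, 0.4]
finger_gap: 39.6
grip_force: 0.0
```

Emit:
apply_moves --pt "0 0 0 0 0 0" --pt "0 0 0 0 0 0" --pt "0 0 0 0 0 0" --pt "0 0 0 0 0 0" --pt "0 0 0 0 0 0" --fingers 3 --grip_force 25

```text
time: 32.8
tool_pos: [440.5, 75.1, 2.0]
tcp_rot: [179.9, -0.0, 88.7]
ft_force: [-0.3, -0.1, 5.8]
finger_gap: 8.9
grip_force: 26.4
```

Emit:
apply_moves --pt "0 0 0 0 0 0" --pt "0 0 0 0 0 0" --pt "0 0 0 0 0 0" --pt "0 0 0 0 0 0" --pt "0 0 0 0 0 0"

```text
time: 33.42
tool_pos: [440.5, 75.1, 2.0]
tcp_rot: [179.9, -0.0, 88.7]
ft_force: [-0.2, -0.6, 5.7]
finger_gap: 8.7
grip_force: 26.4
```

Gripped at 8.8 mm, which matches the barrel. I lift and look to check where the pen sits in the fingers.

Emit:
apply_moves --pt "0 0 -3 0 0 0" --pt "0 0 -15 0 0 0" --pt "0 0 -30 0 0 0" --pt "0 0 -30 0 0 0" --pt "0 0 0 0 0 0"

```text
time: 34.05
tool_pos: [442.5, 75.2, 83.1]
tcp_rot: [179.7, -0.0, 88.7]
ft_force: [-0.7, 1.0, 0.6]
finger_gap: 8.2
grip_force: 25.7
```

Emit:
apply_moves --pt "0 0 0 0 0 0.0625" --pt "0 0 0 0 0 0" --pt "0 0 0 0 0 0" --pt "0 0 0 0 0 0" --pt "0 0 0 0 0 0"

```text
time: 34.67
tool_pos: [439.8, 75.0, 79.3]
tcp_rot: [-180.0, 0.0, 85.2]
ft_force: [-0.2, -0.4, -0.2]
finger_gap: 8.5
grip_force: 25.7
```

Run:
```python
from h import *
p,W=cloud("side"); s=sense(); print(s["tool_pos"],s["tcp_rot"],s["finger_gap"])
T=s["tool_pos"]
hsv=cv2.cvtColor(p,cv2.COLOR_RGB2HSV).astype(int)
m=((hsv[...,0]<8)|(hsv[...,0]>172))&(hsv[...,1]>90)&near(W,T[:2],95,T[2]-40,T[2]+40)
P=W[m]-T; print(m.sum(),P.min(0),P.max(0),np.polyfit(P[:,1],P[:,2],1),np.polyfit(P[:,1],P[:,0],1))
k=eyes.get_calibration("side"); q=k["intrinsics"]@(k["R"]@T+k["t"]); q=(q[:2]/q[2]).astype(int); print(q)
cv2.imwrite("pics/g6.png",cv2.resize(p[q[1]-55:q[1]+45,q[0]-65:q[0]+65],None,fx=6,fy=6,interpolation=cv2.INTER_CUBIC)[:,:,::-1])
```

```text
[439.9205128  75.0492769  79.3946915] [-1.79991236e+02  1.60205708e-03  8.51614500e+01] 8.40590174593647
30 [ -9.20568441 -72.09482647   0.91513808] [ 5.04456072 -0.07422602  7.2857248 ] [0.0061692  4.40732576] [0.11930005 0.87183665]
[253 203]
```

View pics/g6.png

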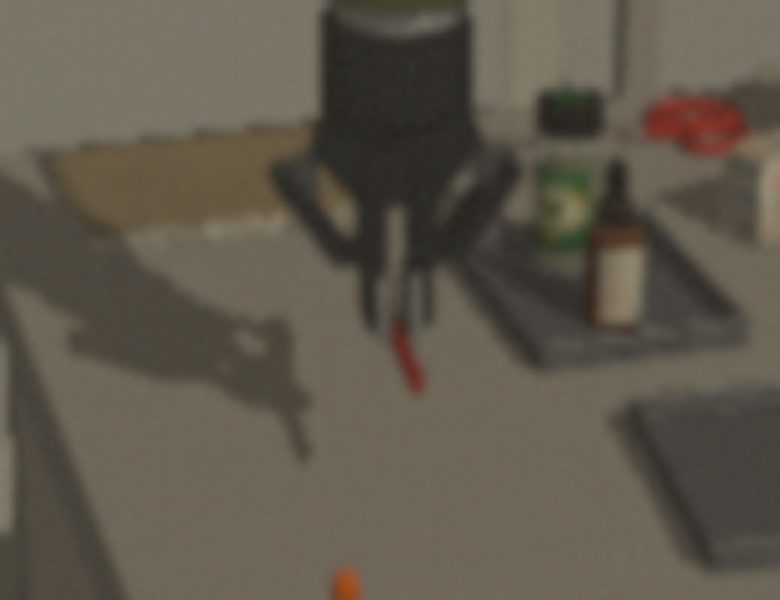

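Emit:
apply_moves --pt "-12.8 45.5 0 0 0 0" --pt "-12.8 45.5 0 0 0 0" --pt "-12.8 45.5 0 0 0 0" --pt "-12.8 45.5 0 0 0 0" --pt "0 0 0 0 0 0"

```text
time: 35.35
tool_pos: [619.0, 7.2, 78.4]
tcp_rot: [-180.0, 0.0, 85.1]
ft_force: [-0.2, 0.3, 0.2]
finger_gap: 8.6
grip_force: 25.7
```

Emit:
apply_moves --pt "0 0 0 0 0 0" --pt "0 0 20 0 0 0" --pt "0 0 25 0 0 0" --pt "0 0 5 0 0 0" --pt "0 0 0 0 0 0"

```text
time: 35.98
tool_pos: [616.1, 8.9, 29.0]
tcp_rot: [-179.9, 0.0, 85.2]
ft_force: [-0.1, -0.5, -0.0]
finger_gap: 8.4
grip_force: 25.7
```

Run:
```python
from h import *
p,W=cloud("side"); s=sense(); print(s["tool_pos"],s["tcp_rot"],s["finger_gap"])
cv2.imwrite("pics/g7.png",cv2.resize(p[160:260,240:370],None,fx=6,fy=6,interpolation=cv2.INTER_CUBIC)[:,:,::-1])
```

```text
[616.97333327   8.8333356   29.91848588] [ 1.79976189e+02 -2.94702914e-04  8.51640910e+01] 8.647501980689336
```

View pics/g7.png

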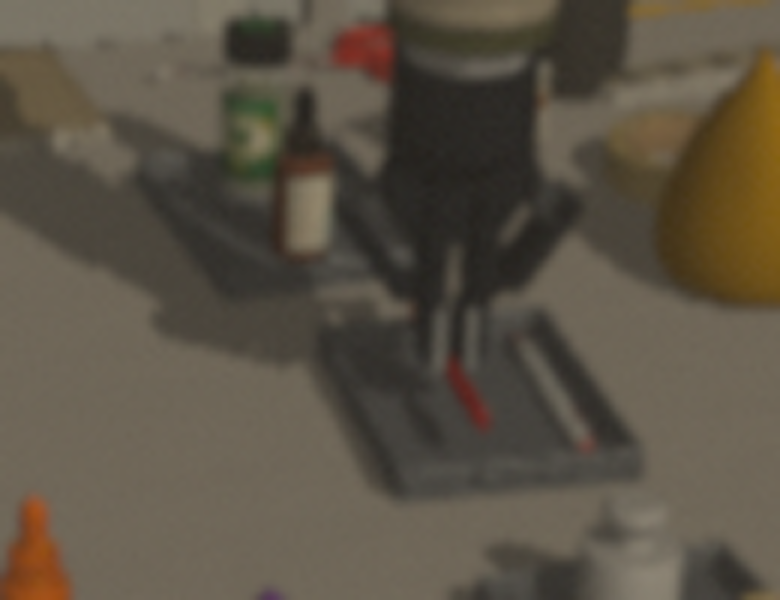

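Emit:
apply_moves --pt "0 0 8 0 0 0" --pt "0 0 7 0 0 0" --pt "0 0 4 0 0 0" --pt "0 0 2 0 0 0" --pt "0 0 0 0 0 0"

```text
time: 36.65
tool_pos: [616.9, 8.6, 8.3]
tcp_rot: [-180.0, 0.0, 85.1]
ft_force: [-0.0, 0.1, -0.8]
finger_gap: 8.5
grip_force: 25.7
```

Emit:
apply_moves --pt "0 0 1 0 0 0" --pt "0 0 0.7 0 0 0" --pt "0 0 0 0 0 0" --pt "0 0 0 0 0 0" --pt "0 0 0 0 0 0"

```text
time: 37.28
tool_pos: [617.0, 8.6, 6.9]
tcp_rot: [180.0, -0.0, 85.1]
ft_force: [-0.2, 0.5, 0.1]
finger_gap: 8.4
grip_force: 25.7
```

Emit:
apply_moves --pt "0 0 0.7 0 0 0" --pt "0 0 0 0 0 0" --pt "0 0 0 0 0 0" --pt "0 0 0 0 0 0" --pt "0 0 0 0 0 0"

```text
time: 37.9
tool_pos: [617.0, 8.6, 6.1]
tcp_rot: [180.0, -0.0, 85.1]
ft_force: [1.0, -0.1, 0.2]
finger_gap: 8.6
grip_force: 25.8
```

Emit:
apply_moves --pt "0 0 0.5 0 0 0" --pt "0 0 0 0 0 0" --pt "0 0 0 0 0 0" --pt "0 0 0 0 0 0" --pt "0 0 0 0 0 0"

```text
time: 38.52
tool_pos: [617.0, 8.6, 6.1]
tcp_rot: [180.0, 0.0, 85.1]
ft_force: [-2.5, -0.2, 5.9]
finger_gap: 8.5
grip_force: 26.4
```

Emit:
apply_moves --pt "0 0 0.4 0 0 0" --pt "0 0 0 0 0 0" --pt "0 0 0 0 0 0" --pt "0 0 0 0 0 0" --pt "0 0 0 0 0 0"

```text
time: 39.15
tool_pos: [617.1, 8.6, 6.0]
tcp_rot: [180.0, 0.0, 85.2]
ft_force: [-4.6, -0.3, 8.2]
finger_gap: 8.7
grip_force: 26.7
```

Emit:
apply_moves --pt "0 0 -0.4 0 0 0" --pt "0 0 0 0 0 0" --pt "0 0 0 0 0 0" --pt "0 0 0 0 0 0" --pt "0 0 -3 0 0 0" --fingers 28

```text
time: 39.78
tool_pos: [616.6, 8.7, 8.3]
tcp_rot: [-180.0, 0.0, 85.1]
ft_force: [0.2, -0.0, 0.4]
finger_gap: 28.1
grip_force: 0.0
```

Emit:
apply_moves --pt "0 0 -12 0 0 0" --pt "0 0 -30 0 0 0" --pt "0 0 -45 0 0 0" --pt "0 0 -50 0 0 0" --pt "0 0 -50 0 0 0"

```text
time: 40.4
tool_pos: [616.9, 8.6, 198.4]
tcp_rot: [179.9, -0.0, 85.1]
ft_force: [0.7, 0.2, 0.6]
finger_gap: 28.0
grip_force: 0.0
```

Emit:
apply_moves --pt "0 -50 0 0 0 0" --pt "0 -60 0 0 0 0" --pt "0 -60 0 0 0 0" --pt "0 -20 0 0 0 0" --pt "0 0 0 0 0 0"

```text
time: 41.02
tool_pos: [427.3, 24.8, 196.8]
tcp_rot: [179.9, -0.0, 85.2]
ft_force: [-0.4, -0.3, -0.2]
finger_gap: 27.9
grip_force: 0.0
```

Run:
```python
from h import *
p,W=cloud("top"); ps,Ws=cloud("side")
a=cv2.resize(p[120:220,110:430],None,fx=2.5,fy=2.5,interpolation=cv2.INTER_CUBIC)
b=cv2.resize(ps[150:280,240:420],(480,346),interpolation=cv2.INTER_CUBIC); b=np.pad(b,((0,0),(0,320),(0,0)))
cv2.imwrite("pics/f.png",np.vstack([a,b])[:,:,::-1])
hsv=cv2.cvtColor(p,cv2.COLOR_RGB2HSV).astype(int)
m=((hsv[...,0]<10)|(hsv[...,0]>168))&(hsv[...,1]>80)&near(W,(617,8),85,-5,40)&(W[...,0]<645)
v,u=np.nonzero(m); print(cv2.minAreaRect(ray("top",np.c_[u,v],9).astype(np.float32)) if len(u) else 0, W[m].mean(0) if len(u) else 0)
print(sense()["tool_pos"])
```

```text
((615.9984130859375, 4.281715393066406), (137.68502807617188, 9.965033531188965), 85.14508056640625) [615.67917366   3.92209182  11.49926008]
[428.67490401  24.6177387  196.70998553]
```

View pics/f.png

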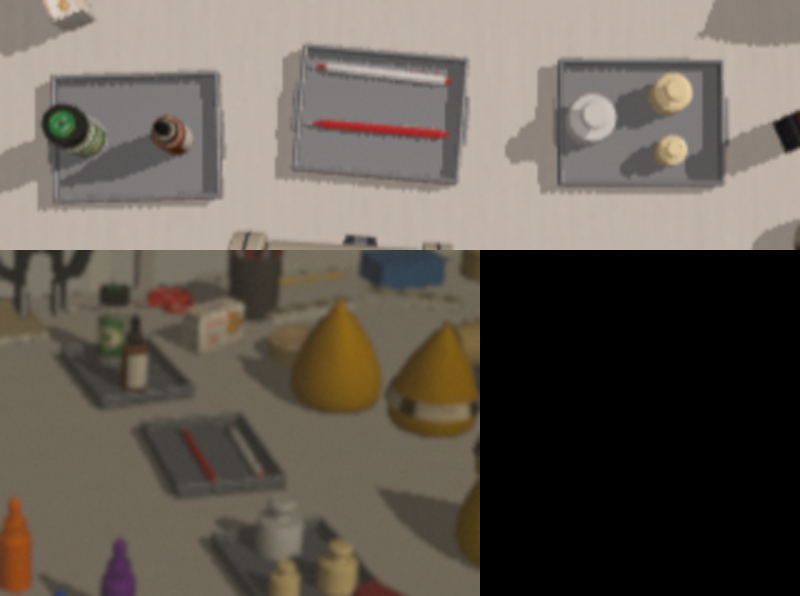

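Run:
```python
from h import *
for c in("top","side"):
    p,W=cloud(c); hsv=cv2.cvtColor(p,cv2.COLOR_RGB2HSV).astype(int)
    m=((hsv[...,0]<10)|(hsv[...,0]>168))&(hsv[...,1]>80)&near(W,(617,8),85,-5,40)&(W[...,0]<645)
    P=W[m]; print(c,len(P),P[:,1].min(),P[:,1].max(),np.polyfit(P[:,1],P[:,2],1), [np.median(P[(P[:,1]>a)&(P[:,1]<=a+35),2]).round(1) for a in(-65,-30,5,40)])
```

```text
top 201 -64.23705330228977 72.75820172441331 [-6.38798358e-03  1.19026823e+01] [np.float64(12.6), np.float64(12.4), np.float64(12.1), np.float64(11.5)]
side 80 -58.24221724983487 84.38609083860061 [-0.02802631  8.97448003] [np.float64(10.3), np.float64(10.0), np.float64(9.5), np.float64(7.4)]
```

The pen lies flat (slope under 2°), and everything else is in place and upright.

```bash
python3 -c "
from bench import job; print(job.hand_in())"
```

```text
the job is handed in; nothing more can be done
None
```

All four loose things are in their trays and the job is handed in at about 41 s of the 147 s allowed; the last pictures show both weights and the bottle upright, the pen flat, and the things already in the trays still in place.

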